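# Raise the spice shelf to the second rung

### The arm

A 7-joint arm with a two-finger parallel gripper is mounted at the origin on the work surface. World frame = base frame: x ahead of the robot, y to its left, z up, the work surface at z = 0. Lengths are in m, angles in rad, forces in N, time in s.
With the tool pointing down it reaches from about 0.4 to 0.875 m from the base axis. Payload 19.3 kg.
Tool frame: the origin (TCP) lies on the centre line of the jaws, within the pads' length; the fingertips stand env.tip_reach ahead of it and the grasp point (between the pads) lies 8 mm behind it (env.tip_reach is the distance from the TCP to the fingertips, in m); z points along the fingers, y is the line along which they close (so a half turn about z gives the same grasp; the last joint's range is limited). The gripper opens to 85 mm and grips with 20 to 120 N. Pads are 22 mm wide; open, the fingers measure 114 mm over their backs; the gripper's body (76 mm by 85 mm) begins 54 mm behind the grasp point. The pads swing forward as they close: fully open they stand 13 mm farther back than shut.
Start: joints at [-1.219, 0.521, -0.036, 1.599, 0.021, 1.021, -0.113], TCP at [0.256, 0.57, 0.242] pointing down, gripper open.
Joint ranges: [-2.91, 2.91], [-0.3, 2.13], [-1.5, 1.42], [0.17, 2.43], [-1.26, 4.41], [0.16, 1.93], [-2.52, 2.52]. Speed limits (rad/s): [1.89, 1.89, 2.39, 2.39, 3.01, 3.01, 3.01].

### API

Orientations are given as a unit quaternion [w, x, y, z].
In Python, from workcell import env gives the robot as it stands. The module is installed in compiled form; this text tells all that it offers.
- The arm moves only by the tool servo_tool, never from a script. Its argument "increments" is a list that holds one entry, the list of rows, each a list of 7 numbers: the turn, a rotation vector about the tool's x, y, z in units of 5 degrees (1.0 is 5 degrees), then the shift along the tool's x, y, z in mm, then the finger opening in mm, from 0 to 85.4. In form: [[[ax, ay, az, dx, dy, dz, jaw], ...]]. A call has 1 to 10 rows; each row is the pose to reach, as a shift and turn from the pose commanded when the call began, along the tool's axes at that moment; what a row does not reach only later rows make up. A row lasts 1/12 s, in which the tool goes at most 41.7 mm and 7.16 degrees, less where a joint would pass 70% of its speed; a pose out of reach is approached as far as the arm can. A call with a gripper value outside its range is refused whole. The fingers move at their own pace and stop on an object; "newtons" is the grip in N (left out, the last holds). Time passes only in rows, so rows that repeat a pose let the fingers close. It gives the time, the measured TCP pose, the force, the opening and the grip force at its end, in the units of the state.
- env.get_state(): the state, without advancing time (a new reading comes with each control period).
- env.snapshot(name): name is "side" or "top" or "wrist"; returns (picture, depth): 400x640x3 uint8, red, green, blue; 400x640 float32, m along the optical axis (not along the pixel's ray), 0 where there is no reading.
- env.get_calibration(name): a dict with "mtx" (3x3 intrinsics, pixels), "world_from_camera" (4x4, takes a point from camera to world coordinates); the wrist camera has in their place "hand_eye" (4x4, takes a point from camera to tool coordinates, whose origin is the TCP and whose axes are the flange's). Camera axes: x right, y down, z forward; pixel columns grow to the right and rows downward; lengths in m; the calibration is good to about 2 mm. A picture is of the moment at which its call begins: read the wrist's pose just before it. get_calibration takes no time and is no camera call.
- env.sign_off(): hands the job in; it is judged then, once.
The state is a dict: "time_s": time; "joint_positions": joint angles; "qd": joint speeds; "tau": joint torques, N m; "ee_pos": TCP position; "tool_rot": TCP orientation; "wrist_force": force on the tool from outside, world axes, zero at the start; "moment": the same for the moment, N m; "opening": finger opening in m; "finger_force": force on a finger pad.
Only numpy, scipy, OpenCV 4.12 (cv2) and the standard library are available. Lean on these libraries where they do the work, as an engineer would, in place of code of your own. Each camera call takes 0.05 s, during which the arm holds its last target. There are 200 camera calls.

### The job

The spice shelf on the steel rack is down at the bottom; it is to hang on the second rung from the bottom, so that the pepper jar will fit under it. Lift the shelf by its black handle until its gravity pawl has passed the second rung and swung back over it, but not as far as passing the third, then push the shelf down until the pawl bears firmly on the second rung (the shelf does not sink by itself), without forcing it, and let go. Leave the other kitchen things where they are.

Things in the scene. Friction and masses are not known exactly. Their poses are not given: they have to be found in the camera images.
- rack: steel rack fixed to the worktop: base plate 240 x 230 x 12 mm, two upright 18 mm square posts 176 mm apart, tops at 195 mm. Origin on the worktop midway between the posts; z up, +x from the shelf to the rung side (away from the robot at yaw 0), y along the rungs. Stands in various places, turned up to 0.45 rad.
- rungs: clip rails on the posts with a ladder of four round rungs along y: 10 mm thick, rubber-sleeved, 30 mm apart. Origin as the rack's. The ladder is clipped in 0 to 20 mm above its lowest position, which this pose does not tell: the second rung's top line lies 111 to 131 mm above the origin, at x = 0. The sleeve gives about 17 N per mm under the pawl; a rung bends over 25 N.
- shelf: lift shelf, 0.3 kg with three tins fixed in its tray: back plate 150 mm wide, tray 100 x 180 mm on the robot's side, handle on top. Slides up and down on the posts, snug: friction 5 N either way, it stays where left (lifting takes about 8 N, pushing down 2 N); travel 160 mm, starts 0 to 12 mm up. Its origin is the rack's when lowest; axes as the rack's.
- handle (a point): centre of the shelf's black handle bar: 90 mm long along y, 14 mm thick along x, 20 mm high, free above plate and posts (neck under its middle 30 mm wide, 12 mm thick). At (-52, 0, 225) mm in the shelf's frame. Pinch it from above, fingers closing along x.
- nose (a point): middle of the flat underside of the pawl's nose, the face that sits on a rung, 22 mm deep, 30 mm wide: at (0, 0, 39) mm in the shelf's frame when the pawl is at rest. The shelf sits on a rung when this point is at the rung's top line; the first rung's is 30 mm below the second's, the third's 30 mm above.
- pawl (a joint): angle of the gravity pawl, a dark steel dog with brass counterweight hinged on the back plate 42 mm above its nose: 0 at rest, nose over the rung plane; grows to about 0.3 as a rung it passes pushes the nose back. Swings back when lifted 2 to 4 mm above its seat on that rung; from about 8 mm above the seat the next rung pushes it again, and is passed about 32 mm above.
- mortar: dark stone mortar with its pestle standing in it, 110 mm wide, 125 mm high over all; origin under its centre. Leave alone.
- pepper_jar: amber glass jar, 48 mm wide, 85 mm high; origin under its centre. Leave alone.
- pepper_mill: dark wooden pepper mill, 54 mm wide, 145 mm high; origin under its centre. Leave alone.
- bowl: white ceramic bowl, 120 mm wide, 50 mm high; origin under its centre. Leave alone.
- ladle: long spoon with black handle, 240 mm, lying flat. Leave alone.
- oil: green glass bottle, 64 mm wide, 200 mm high; origin under its centre. Leave alone.
- mug: white mug, 80 mm wide, 90 mm high; origin under its centre. Leave alone.

How it is judged:
On the way:
1. the pawl bears on the second rung, pressed down with at least 6 N (contact force between shelf and rungs above 6 N and z of nose in the frame of rack between 0.1075 and 0.1325 m and value of joint pawl below 0.08 rad), for 0.1 s.
At the end, for the whole second after the job is handed in: The shelf hangs on the second rung from the bottom: the pawl at rest (under 0.08 rad), the underside of its nose 107.5 to 132.5 mm above the worktop, where only the second rung can be, and bearing on the rung with more than 0.8 N; the shelf still and let go (z of nose in the frame of rack between 0.1075 and 0.1325 m and value of joint pawl below 0.08 rad and contact force between shelf and rungs above 0.8 N and linear speed of shelf below 0.01 m/s); the robot touches nothing.
It fails at once if the pawl presses on a rung with more than 25 N and bends it (contact force between shelf and rungs above 25 N).
It fails at once if another kitchen thing is pushed more than 30 mm (distance of any of mortar, pepper_jar, pepper_mill, bowl, ladle, oil, mug from where it was at the start of the episode above 0.03 m).
It also fails if it takes over 42 s, if anything falls off the work surface, if the arm or the gripper's body presses on something with over 40 N, if the wrist force passes 120 N, or if a joint passes its speed limit or range.

## Working session

There is one attempt and no reset: what is moved stays moved. The work goes in short steps, Python scripts to look and compute and a tool call to move; the robot and the scene stay as the last step left them, time stands still between calls to the robot, and variables do not carry over. Pictures are saved under pics/ and viewed, at most 10 in all, crops included, and the job is handed in when it is done.

Besides the shell and the picture viewer there is one more tool, called after "Call:" as name(argument=value, ...) on one line, values as JSON. servo_tool: Moves the arm, as the interface text tells. Its arguments: {"type":"object","properties":{"increments":{"type":"array","items":{"type":"array","items":{"type":"array","items":{"type":"number"}}}},"newtons":{"type":"number"}},"required":["increments"]}

```bash
mkdir -p pics; cat > h.py <<'E'
import numpy as np,cv2
from workcell import env
def snap(n,f):
    p,d=env.snapshot(n); cv2.imwrite(f'pics/{f}.png',p[:,:,::-1]); np.savez(f'pics/{f}.npz',p=p,d=d); return p,d
def pts(d,c):
    K=np.array(c['mtx']);T=np.array(c['world_from_camera'])
    v,u=np.mgrid[:d.shape[0],:d.shape[1]]
    P=np.stack([(u-K[0,2])/K[0,0]*d,(v-K[1,2])/K[1,1]*d,d],-1)
    W=P@T[:3,:3].T+T[:3,3]; W[d==0]=np.nan; return W
E
python3 - <<'E'
from h import *
s=env.get_state();print({k:np.round(v,3) for k,v in s.items()},env.tip_reach)
for n in('side','top'):
    p,d=snap(n,n+'0');W=pts(d,env.get_calibration(n));np.save(f'pics/{n}W.npy',W)
    print(n,np.array(env.get_calibration(n)['world_from_camera']).round(3).tolist())
E
```

```text
{'time_s': np.float64(0.0), 'joint_positions': array([-1.219,  0.522, -0.036,  1.6  ,  0.021,  1.021, -0.113]), 'qd': array([-0.   , -0.001,  0.   , -0.001,  0.   , -0.001,  0.002]), 'tau': array([-0.0000e+00, -9.2710e+01,  1.9800e+00, -3.6992e+01,  1.8000e-02,
        8.0000e-03, -0.0000e+00]), 'ee_pos': array([0.256, 0.57 , 0.242]), 'tool_rot': array([-0.   ,  0.209,  0.978, -0.001]), 'wrist_force': array([-0.717,  0.183, -0.546]), 'moment': array([-0.003, -0.062, -0.011]), 'finger_force': np.float64(0.0), 'opening': np.float64(0.086)} 0.011
side [[0.931, 0.262, -0.254, 1.02], [0.365, -0.68, 0.636, -1.061], [-0.006, -0.685, -0.729, 1.378], [0.0, 0.0, 0.0, 1.0]]
top [[0.002, -0.996, 0.087, 0.48], [-1.0, -0.003, -0.008, 0.038], [0.008, -0.087, -0.996, 1.522], [0.0, 0.0, 0.0, 1.0]]
```

View pics/side0.png

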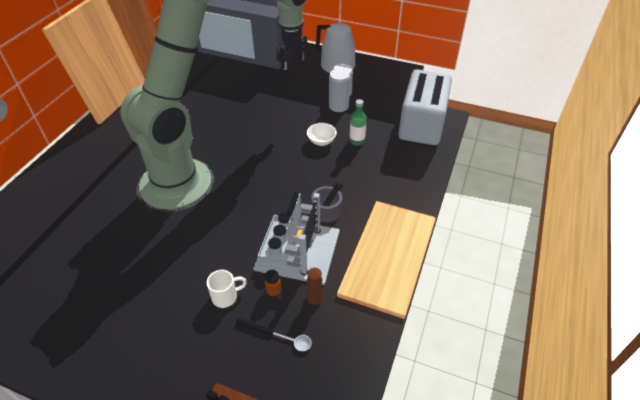

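View pics/top0.png

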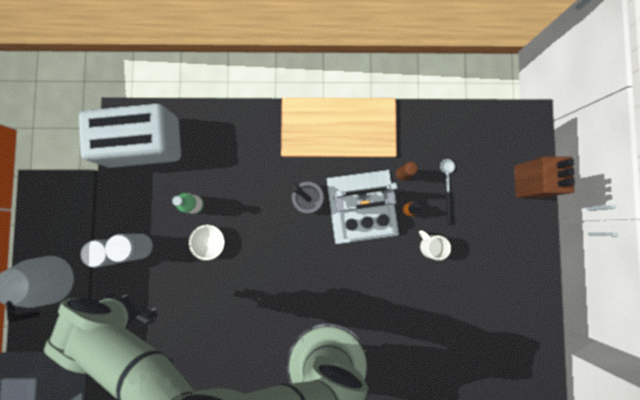

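The side view shows the rack at about (300,240). In the top view it's at about (363,205), turned slightly, with the handle bar near (365,200). The mortar is on its left, and the mill and jar are on its right.

```bash
python3 - <<'E'
from h import *
for n,(u0,u1,v0,v1) in {'top':(322,402,165,248),'side':(250,345,185,285)}.items():
    W=np.load(f'pics/{n}W.npy')[v0:v1,u0:u1]; z=W[...,2]
    P=W.reshape(-1,3);P=P[np.isfinite(P[:,2])]
    print(n,'hist',np.histogram(P[:,2],bins=np.arange(0,.27,.01))[0])
    for lo,hi in((.18,.208),(.215,.26)):
        Q=P[(P[:,2]>lo)&(P[:,2]<hi)]
        if len(Q)<5: print(lo,len(Q));continue
        c,s,a=cv2.PCACompute2(Q[:,:2].astype(np.float32),None)[0],0,0
        r=cv2.minAreaRect(Q[:,:2].astype(np.float32)*1000)
        print(lo,len(Q),'mean',Q.mean(0).round(4),'zmax',np.percentile(Q[:,2],[50,95]).round(4),'rect',r)
    Q=P[(P[:,2]>.006)&(P[:,2]<.018)]
    print('base',len(Q),cv2.minAreaRect(Q[:,:2].astype(np.float32)*1000))
    p=np.load(f'pics/{n}0.npz')['p'][v0:v1,u0:u1,::-1]
    cv2.imwrite(f'pics/{n}c.png',cv2.resize(p,None,fx=5,fy=5,interpolation=cv2.INTER_CUBIC))
a=cv2.imread('pics/topc.png');b=cv2.imread('pics/sidec.png');H=500
im=np.zeros((500,880,3),np.uint8);im[:415,:400]=a;im[:500,400:875]=b
cv2.imwrite('pics/crop.png',cv2.resize(im,None,fx=.9,fy=.9))
E
```

```text
top hist [1808 1476   41  221  700  174   52   52   45  412   62   30   91  108
   22   19    7   75   79   71   26    1    3   18  112    2]
0.18 176 mean [ 0.6009 -0.1229  0.191 ] zmax [0.1918 0.2041] rect ((584.7291259765625, -125.24798583984375), (66.9384994506836, 193.67205810546875), 7.565961837768555)
0.215 135 mean [ 0.5568 -0.1281  0.243 ] zmax [0.2433 0.2476] rect ((557.1323852539062, -128.49354553222656), (13.69331169128418, 88.78162384033203), 7.675832271575928)
base 1856 ((565.9246826171875, -125.87556457519531), (300.4854431152344, 289.4323425292969), 0.08216430991888046)
side hist [1911 1033   99  282  394  293  296  373  352  411  132  200  216  204
  130   75   58  138   92   88   34    8   19   61   57    0]
0.18 212 mean [ 0.59   -0.1325  0.1915] zmax [0.1914 0.2033] rect ((589.0300903320312, -126.70055389404297), (63.23829650878906, 197.2563018798828), 7.637110233306885)
0.215 141 mean [ 0.5621 -0.1328  0.2373] zmax [0.2391 0.2455] rect ((559.8325805664062, -128.64956665039062), (15.026503562927246, 93.42831420898438), 7.7740607261657715)
base 1612 ((526.5850830078125, -60.390045166015625), (341.8755798339844, 447.03631591796875), 21.12408447265625)
```

View pics/crop.png

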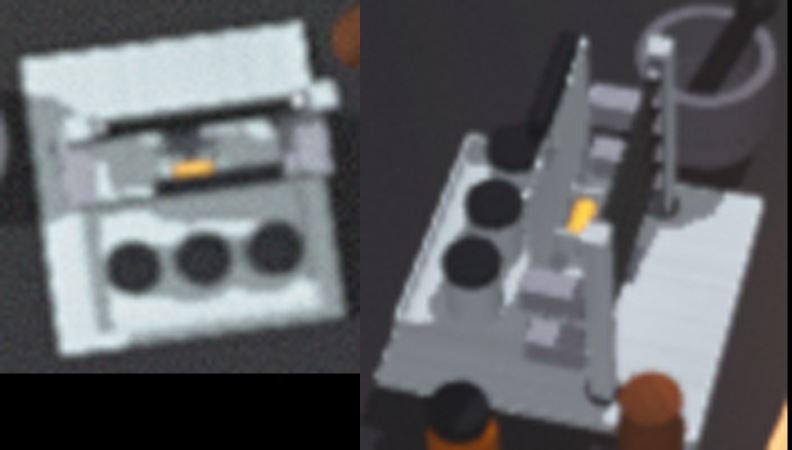

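The handle appears in both views at about (0.558, -0.1286), with its top at z ≈ 0.244, so the shelf starts about 9 mm up. Its yaw is 7.6° and it measures 14 x 90 mm, which matches the text. I'll travel high first.

Call:
servo_tool(increments=[[[0.5,0,0,0,0,-12,85],[0,0,0.9,-50,-46,-30,85],[0,0,1.6,-80,-73,-45,85],[0,0,2.3,-108,-99,-58,85],[0,0,3,-136,-124,-65,85],[0,0,3.6,-164,-150,-70,85],[0,0,4.2,-192,-175,-70,85],[0,0,4.8,-220,-201,-70,85],[0,0,5.4,-250,-228,-70,85],[0,0,6,-280,-256,-70,85]]])

```text
time_s: 0.93
ee_pos: [0.4021, 0.231, 0.3124]
tool_rot: [-0.0, 0.456, 0.89, 0.0]
wrist_force: [1.9, 0.7, 0.5]
opening: 0.0846
finger_force: 0.0
```

```bash
cat >> h.py <<'E'
from scipy.spatial.transform import Rotation as R
def plan(t,yaw):
    s=env.get_state();q=s['tool_rot'];r=R.from_quat([q[1],q[2],q[3],q[0]])
    # target: tool z down, y at yaw
    y=np.array([np.cos(yaw),np.sin(yaw),0]);z=np.array([0,0,-1.]);g=R.from_matrix(np.c_[np.cross(y,z),y,z])
    print('t',s['time_s'],'pos',np.round(s['ee_pos'],4),'turn',np.round(np.degrees((r.inv()*g).as_rotvec())/5,2),'shift mm',np.round(r.inv().apply(np.array(t)-s['ee_pos'])*1000,1),'F',np.round(s['wrist_force'],2),'open',s['opening'],'ff',s['finger_force'],'q',np.round(s['joint_positions'],2))
E
python3 -c "
from h import *
plan([.5585,-.1286,.312],.133)"
```

```text
t 0.9333 pos [0.4021 0.231  0.3124] turn [ 0.   -0.    5.61] shift mm [-3.833e+02 -8.280e+01  3.000e-01] F [1.88 0.74 0.48] open 0.08459256217977698 ff 0.0 q [-0.82  0.18  0.2   1.92 -0.04  1.04  0.02]
```

Call:
servo_tool(increments=[[[0,0,0.6,-40,-8,0,85],[0,0,1.2,-80,-17,0,85],[0,0,1.8,-118,-26,0,85],[0,0,2.4,-156,-34,0,85],[0,0,3,-194,-42,0,85],[0,0,3.6,-232,-50,0,85],[0,0,4.2,-270,-58,0,85],[0,0,4.8,-308,-66,0,85],[0,0,5.3,-346,-75,0,85],[0,0,5.6,-380,-82,0,85]]])

```text
time_s: 1.77
ee_pos: [0.5581, -0.1255, 0.3121]
tool_rot: [0.0, 0.658, 0.753, -0.0]
wrist_force: [0.5, 0.5, 1.7]
opening: 0.0848
finger_force: 0.0
```

Call:
servo_tool(increments=[[[0,0,0,0,0,0,60],[0,0,0,0,0,0,60],[0,0,0,0,0,0,60],[0,0,0,0,0,0,60]]])

```text
time_s: 2.1
ee_pos: [0.5576, -0.122, 0.3121]
tool_rot: [-0.0, 0.657, 0.754, 0.0]
wrist_force: [0.2, -0.1, 0.5]
opening: 0.0601
finger_force: 0.0
```

```bash
python3 - <<'E'
from h import *
plan([.5585,-.1286,.226],.133)
s=env.get_state()
p,d=snap('wrist','w1')
c=env.get_calibration('wrist');q=s['tool_rot'];T=np.eye(4);T[:3,:3]=R.from_quat([q[1],q[2],q[3],q[0]]).as_matrix();T[:3,3]=s['ee_pos']
W=pts(d,{'mtx':c['mtx'],'world_from_camera':T@np.array(c['hand_eye'])});P=W.reshape(-1,3)
P=P[np.isfinite(P[:,2])]
print(np.array(c['hand_eye']).round(3).tolist(),np.histogram(P[:,2],bins=np.arange(0,.33,.01))[0])
Q=P[(P[:,2]>.225)&(P[:,2]<.26)&(abs(P[:,0]-.558)<.03)&(abs(P[:,1]+.128)<.07)]
if len(Q): print(len(Q),np.percentile(Q[:,2],[5,50,95]),cv2.minAreaRect(Q[:,:2].astype(np.float32)*1000))
E
```

```text
t 2.1 pos [ 0.5576 -0.122   0.3121] turn [-0.   -0.01  0.06] shift mm [-6.7 -0.  86.1] F [ 0.24 -0.07  0.5 ] open 0.06013374447088643 ff 0.0 q [-0.24  0.4   0.48  1.68 -0.2   1.11  0.44]
[[0.001, -0.966, -0.259, 0.066], [1.0, 0.001, 0.0, -0.001], [-0.0, -0.259, 0.966, -0.131], [0.0, 0.0, 0.0, 1.0]] [21467 13212 39076  1909  4285  1677   971  2287  1578  3879   243   660
  1432   375   737   176   130  1592   485  1022   250     0     6   283
  2074     0     0     0     0     0   170   812]
2363 [0.23876185 0.24187264 0.24317022] ((557.4569702148438, -126.51683044433594), (13.888909339904785, 89.18104553222656), 7.592720031738281)
```

View pics/w1.png

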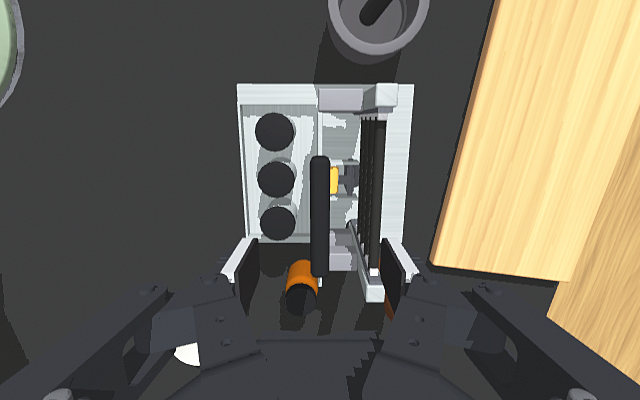

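The wrist view shows the handle bar at about (320,215) between the fingers, the rungs at columns 360-385 and the mortar clear of the gripper. The wrist depth gives the handle at (0.5575, -0.1265) with its top at 0.242. Next I'll use the same depth for the rung heights and then descend.

```bash
python3 - <<'E'
from h import *
s=env.get_state();q=s['tool_rot'];T=np.eye(4);T[:3,:3]=R.from_quat([q[1],q[2],q[3],q[0]]).as_matrix();T[:3,3]=s['ee_pos']
c=env.get_calibration('wrist');d=np.load('pics/w1.npz')['d']
o=np.array([.5575,-.127,0]);y=.133;M=np.array([[np.cos(y),np.sin(y),0],[-np.sin(y),np.cos(y),0],[0,0,1]])
def rep(W,n):
    Q=(W.reshape(-1,3)-o)@M.T;Q[:,0]-=.052
    for x0,x1 in((-.009,0.006),):
        S=Q[(Q[:,0]>x0)&(Q[:,0]<x1)&(abs(Q[:,1])<.07)]
        S=S[S[:,2]>.03]
        print(n,x0,np.histogram(S[:,2],bins=np.arange(.03,.21,.004))[0])
        for k in np.arange(-.014,.008,.002):
            U=Q[(Q[:,0]>k)&(Q[:,0]<k+.002)&(abs(Q[:,1])>.02)&(abs(Q[:,1])<.07)&(Q[:,2]>.03)]
            if len(U): print(round(k,3),[(round(a*.003+.03,3),int(v)) for a,v in enumerate(np.histogram(U[:,2],bins=np.arange(.03,.21,.003))[0]) if v>3])
rep(pts(d,{'mtx':c['mtx'],'world_from_camera':T@np.array(c['hand_eye'])}),'wrist')
E
```

```text
wrist -0.009 [   0    0    0    0    0    0    7   44   48   20    1    0    1   38
  335   46    4   10    1    0    5  179  347    4    2    4    1    0
   55  562   88    6    3    2    0    6  394 1256   18    0    0    0
    0    0]
-0.014 [(0.099, 8)]
-0.012 [(0.099, 10)]
-0.01 [(0.099, 5)]
-0.008 []
-0.006 [(0.084, 55), (0.087, 39), (0.111, 4), (0.114, 66), (0.117, 49), (0.144, 86), (0.147, 60), (0.171, 5), (0.174, 101), (0.177, 75)]
-0.004 [(0.087, 134), (0.09, 19), (0.114, 8), (0.117, 155), (0.12, 17), (0.144, 7), (0.147, 186), (0.15, 25), (0.174, 10), (0.177, 239), (0.18, 30)]
-0.002 [(0.087, 33), (0.09, 14), (0.117, 59), (0.12, 24), (0.147, 105), (0.15, 35), (0.177, 159), (0.18, 93)]
0.0 [(0.177, 156), (0.18, 70)]
0.002 [(0.177, 187), (0.18, 18)]
0.004 [(0.174, 22), (0.177, 36)]
```

Call:
servo_tool(increments=[[[0,0,0.06,-5,0,20,60],[0,0,0.06,-5,0,40,60],[0,0,0.06,-5,0,60,60],[0,0,0.06,-5,0,75,60],[0,0,0.06,-5,0,85,60],[0,0,0.06,-5,0,87,60],[0,0,0.06,-5,0,87,60],[0,0,0.06,-5,0,87,60]]], newtons=50)

```text
time_s: 2.82
ee_pos: [0.5589, -0.1279, 0.2262]
tool_rot: [0.0, 0.659, 0.752, 0.0]
wrist_force: [0.4, 0.1, 0.0]
opening: 0.06
finger_force: 0.0
```

Rung tops read about 90/120/150/180 mm, so the second rung is at 0.120 and the seat is at shelf height h ≈ 81 mm. Starting from about 8 mm, I need a lift of about 85 mm (seat +12). Now I'll grip.

Call:
servo_tool(increments=[[[0,0,0,0,0,0,5],[0,0,0,0,0,0,5],[0,0,0,0,0,0,5],[0,0,0,0,0,0,5],[0,0,0,0,0,0,5],[0,0,0,0,0,0,5],[0,0,0,0,0,0,5],[0,0,0,0,0,0,5]]], newtons=50)

```text
time_s: 3.48
ee_pos: [0.5585, -0.128, 0.2253]
tool_rot: [0.0, 0.659, 0.752, -0.0]
wrist_force: [-1.2, -0.5, 0.7]
opening: 0.0131
finger_force: 50.8
```

Call:
servo_tool(increments=[[[0,0,0,0,0,-3,5],[0,0,0,0,0,-7,5],[0,0,0,0,0,-11,5],[0,0,0,0,0,-15,5],[0,0,0,0,0,-19,5],[0,0,0,0,0,-23,5],[0,0,0,0,0,-27,5],[0,0,0,0,0,-30,5],[0,0,0,0,0,-30,5],[0,0,0,0,0,-30,5]]])

```text
time_s: 4.32
ee_pos: [0.5585, -0.128, 0.2558]
tool_rot: [0.0, 0.659, 0.752, 0.0]
wrist_force: [-0.9, 0.1, 2.2]
opening: 0.0133
finger_force: 50.9
```

Call:
servo_tool(increments=[[[0,0,0,0,0,-3,5],[0,0,0,0,0,-7,5],[0,0,0,0,0,-11,5],[0,0,0,0,0,-15,5],[0,0,0,0,0,-18,5],[0,0,0,0,0,-21,5],[0,0,0,0,0,-24,5],[0,0,0,0,0,-26,5],[0,0,0,0,0,-28,5],[0,0,0,0,0,-30,5]]])

```text
time_s: 5.15
ee_pos: [0.5584, -0.128, 0.2854]
tool_rot: [-0.0, 0.659, 0.752, -0.0]
wrist_force: [1.3, -1.0, -8.8]
opening: 0.0131
finger_force: 49.6
```

Call:
servo_tool(increments=[[[0,0,0,0,0,-3,5],[0,0,0,0,0,-6,5],[0,0,0,0,0,-10,5],[0,0,0,0,0,-14,5],[0,0,0,0,0,-17,5],[0,0,0,0,0,-20,5],[0,0,0,0,0,-23,5],[0,0,0,0,0,-25,5],[0,0,0,0,0,-25,5],[0,0,0,0,0,-25,5]]])

```text
time_s: 5.98
ee_pos: [0.5585, -0.128, 0.3108]
tool_rot: [0.0, 0.659, 0.752, 0.0]
wrist_force: [-3.1, -0.1, 1.6]
opening: 0.0132
finger_force: 51.2
```

```bash
python3 - <<'E'
from h import *
for n,(u0,u1,v0,v1) in {'top':(322,402,150,248),'side':(230,345,150,285)}.items():
    p,d=snap(n,n+'1');a=pts(d,env.get_calibration(n));b=np.load(f'pics/{n}W.npy')
    q=p[v0:v1,u0:u1,::-1];cv2.imwrite(f'pics/{n}c1.png',cv2.resize(q,None,fx=4,fy=4,interpolation=cv2.INTER_CUBIC))
    if n=='side':
        for W in(b,a):
            # tray/tins: shelf x in front of the handle
            o=np.array([.558,-.1272,0]);y=.133
            P=(W.reshape(-1,3)-o);X=P[:,0]*np.cos(y)+P[:,1]*np.sin(y);Y=-P[:,0]*np.sin(y)+P[:,1]*np.cos(y);Z=P[:,2]
            m=(X>-.1)&(X<-.02)&(abs(Y)<.085)&(Z>.02)&(Z<.2)
            h=np.histogram(Z[m],bins=np.arange(.02,.2,.004))[0];print([(round(.02+.004*i,3),int(k)) for i,k in enumerate(h) if k>8])
print(np.round(env.get_state()['wrist_force'],1),env.get_state()['ee_pos'])
E
```

```text
[(0.032, 27), (0.036, 127), (0.04, 123), (0.044, 54), (0.048, 40), (0.052, 31), (0.056, 12), (0.06, 20), (0.064, 15), (0.068, 25), (0.072, 21), (0.076, 19), (0.08, 28), (0.084, 35), (0.088, 89), (0.092, 147), (0.096, 75), (0.1, 9)]
[(0.116, 9), (0.12, 121), (0.124, 134), (0.128, 65), (0.132, 37), (0.136, 38), (0.14, 25), (0.144, 18), (0.148, 14), (0.152, 19), (0.156, 19), (0.16, 26), (0.164, 32), (0.168, 25), (0.172, 86), (0.176, 183), (0.18, 89)]
[-3.  -0.4  1.7] [ 0.55847781 -0.12799205  0.31059447]
```

View pics/sidec1.png

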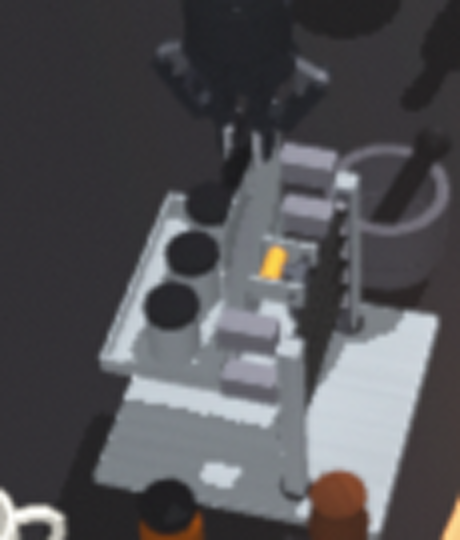

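The shelf rose 85 mm with the grip and didn't slip, and the tray is high in the side view. Now I push down gently.

Call:
servo_tool(increments=[[[0,0,0,0,0,1,5],[0,0,0,0,0,2,5],[0,0,0,0,0,3,5],[0,0,0,0,0,4,5],[0,0,0,0,0,5,5],[0,0,0,0,0,6,5]]])

```text
time_s: 6.58
ee_pos: [0.5585, -0.128, 0.3042]
tool_rot: [-0.0, 0.659, 0.752, -0.0]
wrist_force: [-3.9, 0.3, 1.5]
opening: 0.0132
finger_force: 51.3
```

Call:
servo_tool(increments=[[[0,0,0,0,0,0.5,5],[0,0,0,0,0,1,5],[0,0,0,0,0,1.5,5],[0,0,0,0,0,2,5]]])

```text
time_s: 6.92
ee_pos: [0.5585, -0.128, 0.3023]
tool_rot: [0.0, 0.659, 0.752, -0.0]
wrist_force: [-3.9, -0.9, 0.7]
opening: 0.0132
finger_force: 51.3
```

Call:
servo_tool(increments=[[[0,0,0,0,0,0.3,5],[0,0,0,0,0,0.6,5],[0,0,0,0,0,0.9,5]]])

```text
time_s: 7.17
ee_pos: [0.5585, -0.1281, 0.3014]
tool_rot: [0.0, 0.659, 0.752, -0.0]
wrist_force: [-3.4, -0.9, 1.8]
opening: 0.0131
finger_force: 51.3
```

Call:
servo_tool(increments=[[[0,0,0,0,0,0.3,5],[0,0,0,0,0,0.6,5],[0,0,0,0,0,0.9,5]]])

```text
time_s: 7.42
ee_pos: [0.5585, -0.128, 0.3005]
tool_rot: [0.0, 0.659, 0.752, -0.0]
wrist_force: [-3.2, -0.7, 0.5]
opening: 0.0134
finger_force: 51.3
```

Call:
servo_tool(increments=[[[0,0,0,0,0,0.3,5],[0,0,0,0,0,0.5,5]]])

```text
time_s: 7.58
ee_pos: [0.5585, -0.128, 0.2999]
tool_rot: [0.0, 0.659, 0.752, -0.0]
wrist_force: [-2.8, -0.6, 1.5]
opening: 0.0134
finger_force: 51.3
```

Call:
servo_tool(increments=[[[0,0,0,0,0,0.3,5],[0,0,0,0,0,0.5,5]]])

```text
time_s: 7.75
ee_pos: [0.5585, -0.128, 0.2995]
tool_rot: [0.0, 0.659, 0.752, -0.0]
wrist_force: [-3.8, -0.3, 1.1]
opening: 0.0131
finger_force: 51.3
```

Call:
servo_tool(increments=[[[0,0,0,0,0,0.3,5],[0,0,0,0,0,0.5,5]]])

```text
time_s: 7.92
ee_pos: [0.5585, -0.128, 0.2991]
tool_rot: [0.0, 0.659, 0.752, 0.0]
wrist_force: [-4.4, -0.1, 5.9]
opening: 0.0132
finger_force: 51.7
```

Call:
servo_tool(increments=[[[0,0,0,0,0,0.3,5],[0,0,0,0,0,0.4,5]]])

```text
time_s: 8.08
ee_pos: [0.5585, -0.128, 0.299]
tool_rot: [0.0, 0.659, 0.752, 0.0]
wrist_force: [-6.5, -0.1, 9.5]
opening: 0.013
finger_force: 52.4
```

Contact came right at the expected seat (TCP z ≈ 0.299, second rung). I'll press a little more and hold.

Call:
servo_tool(increments=[[[0,0,0,0,0,0.3,5],[0,0,0,0,0,0.5,5],[0,0,0,0,0,0.5,5],[0,0,0,0,0,0.5,5]]])

```text
time_s: 8.42
ee_pos: [0.5585, -0.128, 0.2988]
tool_rot: [0.0, 0.659, 0.752, 0.0]
wrist_force: [-8.1, 0.4, 13.3]
opening: 0.013
finger_force: 53.1
```

Call:
servo_tool(increments=[[[0,0,0,0,0,0.2,5],[0,0,0,0,0,0.2,5],[0,0,0,0,0,0.2,5]]])

```text
time_s: 8.67
ee_pos: [0.5585, -0.128, 0.2988]
tool_rot: [0.0, 0.659, 0.752, 0.0]
wrist_force: [-8.0, 1.3, 16.9]
opening: 0.0134
finger_force: 53.4
```

Call:
servo_tool(increments=[[[0,0,0,0,0,0,20],[0,0,0,0,0,0,30],[0,0,0,0,0,0,40],[0,0,0,0,0,0,50],[0,0,0,0,0,0,50],[0,0,0,0,0,0,50]]])

```text
time_s: 9.17
ee_pos: [0.5586, -0.128, 0.2978]
tool_rot: [0.0, 0.659, 0.752, -0.0]
wrist_force: [-0.4, 0.1, -1.0]
opening: 0.0496
finger_force: 0.0
```

Call:
servo_tool(increments=[[[0,0,0,0,0,-8,50],[0,0,0,0,0,-20,50],[0,0,0,0,0,-35,50],[0,0,0,0,0,-50,50],[0,0,0,0,0,-65,50],[0,0,0,0,0,-80,50],[0,0,0,0,0,-90,50],[0,0,0,0,0,-90,50],[0,0,0,0,0,-90,50]]])

```text
time_s: 9.92
ee_pos: [0.5585, -0.128, 0.388]
tool_rot: [0.0, 0.659, 0.752, 0.0]
wrist_force: [-0.8, 0.6, 0.0]
opening: 0.0499
finger_force: 0.0
```

```bash
python3 - <<'E'
from h import *
a=[]
for n,(u0,u1,v0,v1) in {'side':(230,345,150,285)}.items():
    p,d=snap(n,n+'2');W=pts(d,env.get_calibration(n))
    cv2.imwrite('pics/sidec2.png',cv2.resize(p[v0:v1,u0:u1,::-1],None,fx=4,fy=4,interpolation=cv2.INTER_CUBIC))
    P=W[v0:v1,u0:u1].reshape(-1,3)-np.array([.558,-.1272,0]);y=.133
    X=P[:,0]*np.cos(y)+P[:,1]*np.sin(y);Y=-P[:,0]*np.sin(y)+P[:,1]*np.cos(y);Z=P[:,2]
    m=(X>-.1)&(X<-.02)&(abs(Y)<.085)&(Z>.02)&(Z<.2)
    h=np.histogram(Z[m],bins=np.arange(.02,.2,.004))[0];print([(round(.02+.004*i,3),int(k)) for i,k in enumerate(h) if k>8])
    m=(abs(X)<.015)&(abs(Y)<.05)&(Z>.28)&(Z<.335);print('handle top',np.percentile(Z[m],[50,95]))
plan([.5585,-.128,.39],.133)
E
```

```text
[(0.104, 14), (0.108, 114), (0.112, 145), (0.116, 53), (0.12, 37), (0.124, 41), (0.128, 27), (0.132, 14), (0.136, 14), (0.14, 20), (0.144, 23), (0.148, 25), (0.152, 23), (0.156, 33), (0.16, 77), (0.164, 173), (0.168, 97), (0.172, 16)]
handle top [0.31246794 0.31713589]
t 9.9667 pos [ 0.5583 -0.1279  0.3873] turn [-0.01 -0.   -0.02] shift mm [-0.2  0.2 -2.7] F [-0.21  1.15 -0.04] open 0.050450211043554634 ff 0.0 q [-0.24  0.35  0.51  1.56 -0.17  1.28  0.42]
```

View pics/sidec2.png

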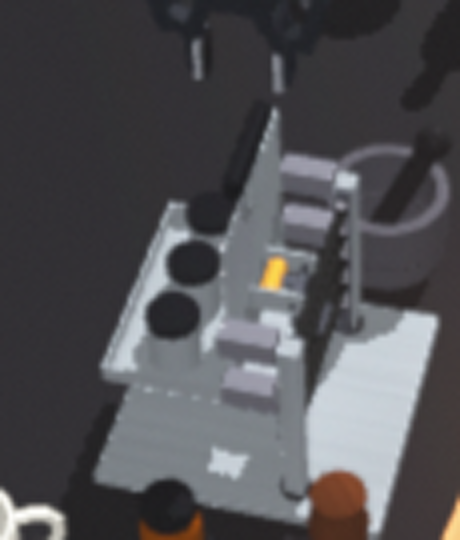

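The side view shows the shelf hanging about 73 mm above its start. That puts the nose at about 0.120 m, on the second rung. The gripper is open and clear above the handle.

```bash
python3 -c "
from workcell import env
print(env.sign_off())"
```

```text
the job is handed in; nothing more can be done
None
```

The shelf hangs on the second rung (pawl nose at about 120 mm). I pressed it down with about 15 N and released it, and the job is handed in at about 10 s; the sign-off returned no verdict.

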